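Take the latched vial carousel off the autosampler's ball spindle

TASK

The vial carousel has to come off the autosampler for the next run. First press the two orange vial caps, which stand proud, down until both are fully home; then slide the red grip on the carousel's hub sideways against its spring to draw the latch out from under the ball head, lift the carousel level and straight up, until its underside is clear above the ball, and finish the program still holding it there. Leave everything else on the bench where it is.

Things in the scene. Friction and masses are not known exactly. Their poses are not given: they have to be found in the camera images.
- sampler: Autosampler drive unit, white, fixed. Origin: on the bench top under the spindle axis, z up. A round drum (radius 130 mm, 72 mm high) carries a grey turntable (radius 107 mm) whose face, on which the carousel rests, is 85 mm above the bench. A flat deck, 72 mm high, joins on towards its +y (x -60 to 130, y to 300 mm).
- tower_top (a point): Top centre of the sampling tower that stands on the deck, fixed, 297 mm above the bench; tower 90 x 90 mm in plan, over it a boom (34 mm wide) reaching 158 mm along the sampler's +x, top 337 mm above the bench. Keep clear of it.
- ball_top (a point): Top of the steel ball head of the fixed upright spindle, 83 mm above the turntable face. Head 30 mm wide, its flat underside 62 mm above the turntable, on a 12 mm neck; hidden inside the carousel's hub while the carousel is on. A round boss, 65 mm wide and 10 mm high, at the spindle's foot also centres the carousel.
- carousel: Loose vial carousel, 0.53 to 0.84 kg: two white discs (radius 105 mm, undersides at z 0 and 45 mm, 5 mm thick) on black posts. Seven fixed 23 mm vials on a circle of radius 82 mm, five with blue caps (fixed) and two with orange caps; a seated cap's top is at z 75 mm. Origin: centre of its underside, on the spindle axis. It rests on the turntable, turned any way about z.
- hub_top (a point): Top centre of the carousel's aluminium hub (46 x 48 mm), 91 mm above the carousel's underside: a socket that fits the ball head with 1.5 mm play. x axis = carousel's +x = the direction in which the latch is pulled: to the side where the latch's bent steel strap hangs down beside the hub, midway between the two orange caps. With the latch in, the carousel lifts 5 mm at most.
- latch (a joint): Sliding latch of the hub, m: 0 = sprung in under the ball head (locked); grows as the red grip is pulled along the carousel's +x; stop at 0.016. It frees the ball from 0.007 on: pull about 0.011 and keep it pulled while lifting. The spring takes about 4 N at 0, 12 N at the stop, and draws the latch in again once the hub is off the ball: the carousel then shifts as far back under the grip.
- latch_grip (a point): Point in the red grip that is slid and lifted by, at its centre, 14 mm below its top; x axis = pull direction. The grip is an upright plate 14 mm thick (along the pull direction) x 46 mm long x 36 mm high, standing on the steel slide plate whose top is 22 mm below this point; the point is 118.5 mm above the carousel's underside.
- cap_a (a joint): Orange push-in cap at +67.5 degrees from the carousel's +x, m: how far it stands proud. 0 = fully home, at a hard stop; starts 0.005 to 0.008. It goes down at about 6 N and stays where it is left.
- cap_a_top (a point): Centre of the top of that cap (diameter 23 mm, 11 mm high), z up.
- cap_b (a joint): Orange push-in cap at -67.5 degrees from the carousel's +x, m: the same as cap_a.
- cap_b_top (a point): Centre of the top of that cap (diameter 23 mm, 11 mm high), z up.
- orange_bottle: Bystander: glass bottle with an orange cap, 66 mm wide, 150 mm high, standing on the bench. Origin: centre of its underside.
- blue_bottle: Bystander: glass bottle with a blue cap, 66 mm wide, 150 mm high, standing on the bench. Origin: centre of its underside.
- beaker: Bystander: glass beaker, 70 mm wide, 90 mm high, standing on the bench. Origin: centre of its underside.
- spare_vial: Bystander: amber vial with a white cap, 23 mm wide, 69 mm high, standing on the sampler's deck. Origin: centre of its underside.
- spatula: Bystander: steel lab spatula, 180 mm long, lying on the bench.
- tip_box: Bystander: blue pipette-tip box, 85 x 120 x 75 mm. Origin: centre of its underside.

How it is judged:
On the way, in this order (a step that is already met when the one before it is completed fails the run):
1. both orange caps are pressed fully home (less than 1.5 mm proud) while the carousel is still seated on the turntable (value of joint each of cap_a, cap_b below 0.0015 m and z of carousel in the frame of sampler below 0.092 m), for 0.2 s.
2. the latch is pulled out by more than 4 mm while the carousel is still down on the turntable (value of joint latch above 0.004 m and z of carousel in the frame of sampler below 0.092 m), for 0.1 s.
At the end, for the whole second after the job is handed in: The carousel hangs still (under 30 mm/s) and level (within 0.2 rad) from the fingers, its underside more than 85 mm above the turntable and so clear of the ball, within 60 mm of the spindle axis, touching the sampler nowhere; both orange caps are less than 1.5 mm proud (z of carousel in the frame of sampler above 0.17 m and horizontal distance between carousel and ball_top below 0.06 m and angle between carousel's own z axis and vertical below 0.2 rad and contact force between the fingers and carousel above 2 N and contact force between carousel and sampler below 0.2 N and linear speed of carousel below 0.03 m/s and value of joint each of cap_a, cap_b below 0.0015 m); the arm keeps its last pose, push and grip.
It fails at once if the carousel is tipped by more than 0.35 rad (angle between carousel's own z axis and vertical above 0.35 rad).
It fails at once if a bystander is moved by more than 20 mm (distance of any of orange_bottle, blue_bottle, beaker, spare_vial, spatula, tip_box from where it was at the start of the episode above 0.02 m).
It also fails if it takes over 51 s, if anything falls off the work surface, if the arm or the gripper's body presses on something with over 40 N, if the wrist force passes 120 N, or if a joint passes its speed limit or range.

ROBOT

A 7-joint arm with a two-finger parallel gripper is mounted at the origin on the work surface. World frame = base frame: x ahead of the robot, y to its left, z up, the work surface at z = 0. Lengths are in m, angles in rad, forces in N, time in s.
With the tool pointing down it reaches from about 0.4 to 0.875 m from the base axis. Payload 19.3 kg.
Tool frame: the origin (TCP) lies at the centre of the arm's flange, where the gripper is bolted on; the fingertips stand 173 mm ahead of it and the grasp point (between the pads) lies env.grasp_offset ahead of it (env.grasp_offset is the distance from the TCP to the grasp point, in m); z points along the fingers, y is the line along which they close (so a half turn about z gives the same grasp; the last joint's range is limited). The gripper opens to 85 mm and grips with 20 to 120 N. Pads are 22 mm wide; open, the fingers measure 114 mm over their backs; the gripper's body (76 mm by 85 mm) begins 54 mm behind the grasp point. The pads swing forward as they close: fully open they stand 13 mm farther back than shut.
Start: joints at [1.148, 0.521, -0.036, 1.599, 0.021, 1.021, -0.113], TCP at [0.216, -0.587, 0.405] pointing down, gripper open.
Joint ranges: [-2.91, 2.91], [-0.3, 2.13], [-1.5, 1.42], [0.17, 2.43], [-1.26, 4.41], [0.16, 1.93], [-2.52, 2.52]. Speed limits (rad/s): [1.89, 1.89, 2.39, 2.39, 3.01, 3.01, 3.01].

INTERFACE

Orientations are given as [roll, pitch, yaw] about the fixed x, y, z axes, in that order (R = Rz(yaw) Ry(pitch) Rx(roll)).
In Python, from workcell import env gives the robot as it stands.
- The arm moves only by the shell command python3 -m jog 'ROWS' [FORCE]. ROWS is JSON, a list of rows, each a list of 7 numbers: the turn, a rotation vector about the tool's x, y, z in degrees, then the shift along the tool's x, y, z in m, then the opening, from 0 (shut) to 1 (fully open). A call has 1 to 8 rows; each row is the pose to reach, as a shift and turn from the pose commanded when the call began, along the tool's axes at that moment; what a row does not reach only later rows make up. A row lasts 1/12 s, in which the tool goes at most 41.7 mm and 7.16 degrees, less where a joint would pass 70% of its speed; a pose out of reach is approached as far as the arm can. A call with a gripper value outside its range is refused whole. The fingers move at their own pace and stop on an object; FORCE is the grip in N (left out, the last holds). Time passes only in rows, so rows that repeat a pose let the fingers close. It gives the time, the measured TCP pose, the force, the opening and the grip force at its end, in the units of the state.
- env.get_state(): the state, without advancing time (a new reading comes with each control period).
- env.camera(name): name is "scene" or "top" or "wrist"; returns a dict with "pixels" (384x512x3 uint8, red, green, blue), "range_z" (384x512 float32, m along the optical axis (not along the pixel's ray), 0 where there is no reading), "mtx" (3x3 intrinsics, pixels), "k1" (the pictures are not rectified: a ray, as slopes to the right and down, at radius r is drawn at 1 + k1 r^2 times it, then the intrinsics apply), "extrinsics" (4x4, takes a point from camera to world coordinates). Camera axes: x right, y down, z forward; pixel columns grow to the right and rows downward; lengths in m; the calibration is good to about 2 mm. A picture is of the moment at which its call begins.
- env.finish_job(): hands the job in; it is judged then, once.
The state is a dict: "time_s": time; "qpos": joint angles; "joint_velocities": joint speeds; "effort": joint torques, N m; "tcp_pos": TCP position; "tcp_rot": TCP orientation; "contact_force": force on the tool from outside, world axes, zero at the start; "wrist_torque": the same for the moment, N m; "width": finger opening in m; "finger_force": force on a finger pad.
Only numpy, scipy, OpenCV 4.12 (cv2) and the standard library are available. Lean on these libraries where they do the work, as an engineer would, in place of code of your own. Each camera call takes 0.05 s, during which the arm holds its last target. There are 200 camera calls.

## Working session

There is one attempt and no reset: what is moved stays moved. The work goes in short steps, Python scripts to look and compute and a shell command to move; the robot and the scene stay as the last step left them, time stands still between calls to the robot, and variables do not carry over. Pictures are saved under pics/ and viewed, at most 10 in all, crops included, and the job is handed in when it is done.

```bash
ls; mkdir -p pics; cat > h.py <<'E'
import numpy as np, cv2
from scipy.spatial.transform import Rotation as R
from workcell import env
def rays(c,uv):
    K=c["mtx"];uv=np.atleast_2d(uv).astype(float)
    p=cv2.undistortPoints(uv.reshape(-1,1,2),K,np.array([c["k1"],0,0,0,0.])).reshape(-1,2)
    return np.c_[p,np.ones(len(p))]
def plane(c,uv,z):
    E=c["extrinsics"];d=rays(c,uv)@E[:3,:3].T
    return E[:3,3]+d*((z-E[2,3])/d[:,2])[:,None]
def pts(c,mask):
    v,u=np.nonzero(mask&(c["range_z"]>0));E=c["extrinsics"]
    return (rays(c,np.c_[u,v])*c["range_z"][v,u][:,None])@E[:3,:3].T+E[:3,3]
def save(c,n):cv2.imwrite("pics/"+n,c["pixels"][...,::-1])
def rot(s):
    return R.from_euler("xyz",s["tcp_rot"]).as_matrix()
E
python3 - <<'E'
from h import *
import pickle
print(env.get_state(), env.grasp_offset)
a=env.camera("scene");b=env.camera("top")
pickle.dump((a,b),open("c.pkl","wb"))
for c in (a,b): print(c["mtx"],c["k1"],c["extrinsics"].round(3))
cv2.imwrite("pics/1.png",cv2.resize(np.vstack([a["pixels"],b["pixels"]])[...,::-1],None,fx=.78,fy=.78))
E
```

```text
pics
{'time_s': 0.0, 'qpos': array([ 1.14778382,  0.52202432, -0.03631082,  1.59998562,  0.02120865,
        1.02110899, -0.11278681]), 'joint_velocities': array([ 0.00108086, -0.00055822,  0.00021252, -0.00057185, -0.00036296,
        0.00074057, -0.00083716]), 'effort': array([-2.11577157e-03, -9.27114487e+01,  1.97871119e+00, -3.69935739e+01,
        1.77650212e-02,  8.17100750e-03,  5.44948534e-05]), 'tcp_pos': array([ 0.21588503, -0.58638757,  0.40412741]), 'tcp_rot': array([-3.14045570e+00,  9.70324430e-05,  3.52805521e-01]), 'contact_force': array([-0.02424068,  0.13839859,  0.22659653]), 'wrist_torque': array([0.00048377, 0.04065934, 0.01956566]), 'finger_force': 0.0, 'width': 0.08493646930672064} 0.1547
[[370.38410159   0.         254.45730623]
 [  0.         370.38410159 193.04735346]
 [  0.           0.           1.        ]] -0.08096673965299633 [[ 0.302  0.743 -0.598  1.105]
 [ 0.953 -0.239  0.184 -0.305]
 [-0.006 -0.625 -0.78   1.01 ]
 [ 0.     0.     0.     1.   ]]
[[476.52021802   0.         254.99939792]
 [  0.         476.52021802 188.14847738]
 [  0.           0.           1.        ]] -0.1343094315601459 [[-0.01  -0.994  0.109  0.319]
 [-1.     0.009 -0.009 -0.083]
 [ 0.008 -0.109 -0.994  1.711]
 [ 0.     0.     0.     1.   ]]
```

View pics/1.png

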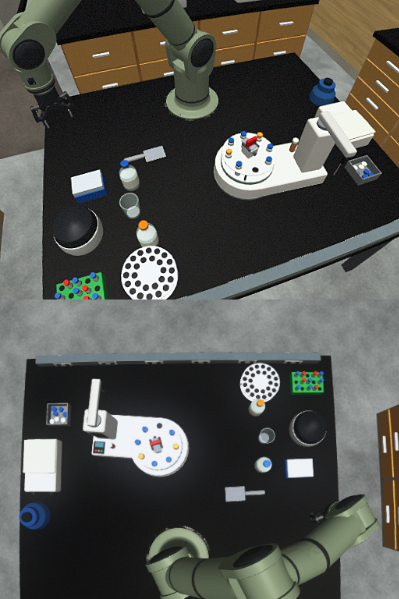

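The scene view (top half) and top view (bottom half) show the carousel near (203,187) in full top-view pixels. The red grip is at its centre, and the two orange caps are at about (181,201) and (222,190). The tower stands to the left of it, at about (120,155).

```bash
python3 - <<'E'
from h import *
import pickle
a,b=pickle.load(open("c.pkl","rb"))
for n,c in (("scene",a),("top",b)):
    hsv=cv2.cvtColor(c["pixels"],cv2.COLOR_RGB2HSV)
    H,S,V=[hsv[...,i].astype(int) for i in range(3)]
    for nm,m in (("red",((H<6)|(H>172))&(S>150)&(V>80)),("orange",(H>=9)&(H<28)&(S>120)&(V>130)),("blue",(H>100)&(H<125)&(S>120)&(V>60))):
        k,l,st,ce=cv2.connectedComponentsWithStats(m.astype(np.uint8))
        for i in range(1,k):
            if st[i,4]<12: continue
            p=pts(c,l==i)
            if len(p) and -.3<np.median(p[:,1])<.5 and .3<np.median(p[:,0])<.9:
              q=np.median(p,0); zt=np.percentile(p[:,2],95)
              print(n,nm,st[i],ce[i].round(1),q.round(4),"ztop",zt.round(4), "toppts",np.median(p[p[:,2]>zt-.006],0).round(4))
    # drum / carousel
sx,sy=int(203*1),187
crop=lambda c,u,v,w:cv2.resize(c["pixels"][v-w:v+w,u-w:u+w],(400,400),interpolation=cv2.INTER_CUBIC)
cv2.imwrite("pics/2.png",np.hstack([crop(a,318,205,50),crop(b,203,187,50)])[...,::-1])
E
```

```text
scene red [315 175  15  14 126] [321.6 181.3] [0.5081 0.0793 0.2105] ztop 0.217 toppts [0.5052 0.082  0.2153]
scene orange [329 169   8   8  43] [332.7 172.2] [0.4537 0.1494 0.1643] ztop 0.168 toppts [0.4547 0.1485 0.1647]
scene orange [290 191   7   7  37] [293.1 193.5] [0.4934 0.0017 0.1652] ztop 0.1673 toppts [0.4934 0.0017 0.1652]
scene blue [309 167   7   8  46] [311.9 170.4] [0.4208 0.0943 0.1574] ztop 0.1601 toppts [0.422  0.0926 0.158 ]
scene blue [293 176   7   7  39] [295.8 179.2] [0.438  0.0324 0.1576] ztop 0.1605 toppts [0.438 0.032 0.158]
scene blue [343 184   7   7  40] [346.2 187. ] [0.5129 0.1652 0.1568] ztop 0.1597 toppts [0.5147 0.1635 0.1575]
scene blue [342 201   7   6  36] [344.8 203.5] [0.57   0.134  0.1576] ztop 0.1609 toppts [0.5689 0.134  0.1581]
scene blue [303 206   7   8  42] [306.  209.5] [0.5546 0.018  0.158 ] ztop 0.1603 toppts [0.5537 0.0186 0.1583]
top red [192 180  14   7  58] [198.6 183. ] [0.5001 0.081  0.2167] ztop 0.2215 toppts [0.5001 0.0803 0.2179]
top orange [222 185   7   7  21] [225.2 188. ] [0.488  0.0006 0.1677] ztop 0.174 toppts [ 0.485  -0.0026  0.1694]
top orange [178 198   6   6  30] [180.5 200.4] [0.4507 0.1448 0.1674] ztop 0.1718 toppts [0.4477 0.1474 0.1679]
top blue [183 163   6   7  32] [185.3 165.7] [0.5645 0.1327 0.1597] ztop 0.1644 toppts [0.5637 0.1327 0.161 ]
top blue [217 167   7   6  31] [219.9 169.6] [0.55   0.0175 0.1605] ztop 0.1654 toppts [0.5492 0.0158 0.1608]
top blue [173 180   7   6  32] [175.8 182.3] [0.5107 0.1626 0.1604] ztop 0.1655 toppts [0.5108 0.1655 0.1617]
top blue [213 202   6   6  31] [215.6 204.5] [0.437  0.0312 0.1593] ztop 0.1647 toppts [0.437  0.0308 0.1619]
top blue [195 207   6   6  31] [197.3 209.7] [0.4186 0.093  0.1593] ztop 0.1633 toppts [0.4182 0.093  0.1601]
```

View pics/2.png

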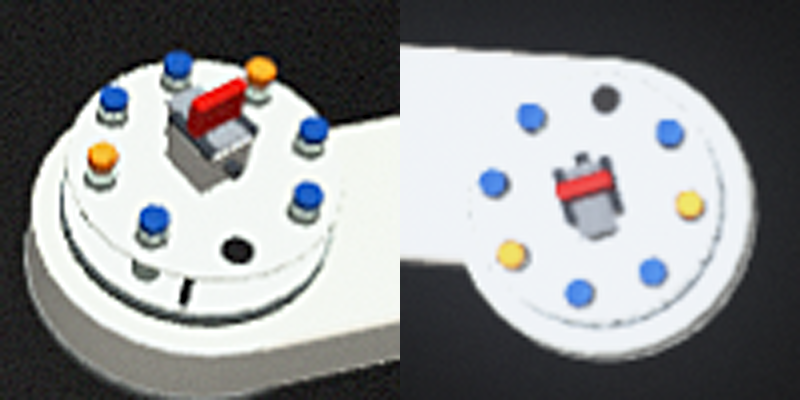

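```bash
python3 - <<'E'
from h import *
import pickle
a,b=pickle.load(open("c.pkl","rb"))
ang=np.radians([67.5,-67.5,112.5,22.5,-22.5,-112.5,-157.5,157.5])
for n,c in (("scene",a),("top",b)):
    hsv=cv2.cvtColor(c["pixels"],cv2.COLOR_RGB2HSV)
    H,S,V=[hsv[...,i].astype(int) for i in range(3)]
    P=[]
    for nm,m in (("o",(H>=9)&(H<28)&(S>120)&(V>130)),("b",(H>100)&(H<125)&(S>120)&(V>60))):
        k,l,st,ce=cv2.connectedComponentsWithStats(m.astype(np.uint8))
        for i in range(1,k):
            p=pts(c,l==i)
            if st[i,4]>12 and .3<np.median(p[:,0])<.7 and -.05<np.median(p[:,1])<.25 and len(p):
                q=plane(c,ce[i],.158 if nm=="b" else .1645)[0]; P.append((nm,*q[:2]))
    X=np.array([p[1:] for p in P]);
    A=np.c_[2*X,np.ones(len(X))];s=np.linalg.lstsq(A,(X**2).sum(1),rcond=None)[0];C=s[:2]
    print(n,"C",C,"r",np.sqrt(s[2]+C@C))
    d=np.degrees(np.arctan2(*(X-C).T[::-1]));
    o=[d[i] for i in range(len(P)) if P[i][0]=="o"]
    print([ (p[0],round(x,1)) for p,x in zip(P,d)]); print(X[:2])
    hsv=None
    m=((H<6)|(H>172))&(S>150)&(V>80);p=pts(c,m);
    p=p[(abs(p[:,0]-.5)<.06)&(abs(p[:,1]-.08)<.06)&(p[:,2]>.21)]
    (cx,cy),wh,an=cv2.minAreaRect(p[:,:2].astype(np.float32)); print("grip",cx,cy,wh,an)
    full=pts(c,np.ones(m.shape,bool))
    for lo,hi in((.28,.305),(.315,.35)):
        q=full[(full[:,2]>lo)&(full[:,2]<hi)&(full[:,1]>.1)&(full[:,1]<.6)&(full[:,0]>.25)&(full[:,0]<.85)]
        if len(q): print("tower",lo,np.percentile(q,[2,98],axis=0).round(3).tolist(), cv2.minAreaRect(q[:,:2].astype(np.float32)))
E
```

```text
Traceback (most recent call last):
  File "h.py", line 13, in pts
    return (rays(c,np.c_[u,v])*c["range_z"][v,u][:,None])@E[:3,:3].T+E[:3,3]
            ~~~~^^^^^^^^^^^^^^
  File "h.py", line 6, in rays
    p=cv2.undistortPoints(uv.reshape(-1,1,2),K,np.array([c["k1"],0,0,0,0.])).reshape(-1,2)
      ~~~~~~~~~~~~~~~~~~~^^^^^^^^^^^^^^^^^^^^^^^^^^^^^^^^^^^^^^^^^^^^^^^^^^^
cv2.error: OpenCV(4.12.0) /io/opencv/modules/calib3d/src/undistort.dispatch.cpp:347: error: (-215:Assertion failed) CV_IS_MAT(_src) && CV_IS_MAT(_dst) && (_src->rows == 1 || _src->cols == 1) && (_dst->rows == 1 || _dst->cols == 1) && _src->cols + _src->rows - 1 == _dst->rows + _dst->cols - 1 && (CV_MAT_TYPE(_src->type) == CV_32FC2 || CV_MAT_TYPE(_src->type) == CV_64FC2) && (CV_MAT_TYPE(_dst->type) == CV_32FC2 || CV_MAT_TYPE(_dst->type) == CV_64FC2) in function 'cvUndistortPointsInternal'
```

```bash
sed -i 's/^def rays(c,uv):/def rays(c,uv):\n    if len(uv)==0: return np.zeros((0,3))/' h.py; cat > m.py <<'E'
from h import *
def meas(n,c):
    hsv=cv2.cvtColor(c["pixels"],cv2.COLOR_RGB2HSV)
    H,S,V=[hsv[...,i].astype(int) for i in range(3)]
    P=[]
    for nm,m in (("o",(H>=9)&(H<28)&(S>120)&(V>130)),("b",(H>100)&(H<125)&(S>120)&(V>60))):
        k,l,st,ce=cv2.connectedComponentsWithStats(m.astype(np.uint8))
        for i in range(1,k):
            p=pts(c,l==i)
            if st[i,4]>12 and len(p) and .3<np.median(p[:,0])<.65 and -.05<np.median(p[:,1])<.2:
                q=plane(c,ce[i],.158 if nm=="b" else .1645)[0]; P.append((nm,*q[:2]))
    X=np.array([p[1:] for p in P]);
    A=np.c_[2*X,np.ones(len(X))];s=np.linalg.lstsq(A,(X**2).sum(1),rcond=None)[0];C=s[:2]
    print(n,"C",C,"r",np.sqrt(s[2]+C@C))
    d=np.degrees(np.arctan2(*(X-C).T[::-1]));
    print([ (p[0],round(x,1)) for p,x in zip(P,d)]); print(X[:2])
    m=((H<6)|(H>172))&(S>150)&(V>80);p=pts(c,m);
    p=p[(abs(p[:,0]-.5)<.06)&(abs(p[:,1]-.08)<.06)&(p[:,2]>.212)]
    print("grip",cv2.minAreaRect(p[:,:2].astype(np.float32)))
    full=pts(c,np.ones(m.shape,bool))
    for lo,hi in((.28,.305),(.315,.35)):
        q=full[(full[:,2]>lo)&(full[:,2]<hi)&(full[:,1]>.1)&(full[:,1]<.6)&(full[:,0]>.25)&(full[:,0]<.85)]
        if len(q): print("tower",lo,np.percentile(q,[2,98],axis=0).round(3).tolist(), cv2.minAreaRect(q[:,:2].astype(np.float32)))
E
python3 - <<'E'
from m import *
import pickle
a,b=pickle.load(open("c.pkl","rb"))
meas("scene",a);meas("top",b)
E
```

```text
scene C [0.50327458 0.08337381] r 0.08254855847159207
[('o', np.float64(128.2)), ('o', np.float64(-97.1)), ('b', np.float64(173.3)), ('b', np.float64(-141.6)), ('b', np.float64(82.7)), ('b', np.float64(37.3)), ('b', np.float64(-52.2))]
[[0.45223665 0.14826246]
 [0.49309183 0.00177553]]
grip ((0.5034056305885315, 0.08405455201864243), (0.015221633017063141, 0.04400315135717392), 24.79012107849121)
tower 0.28 [[0.54, 0.267, 0.281], [0.723, 0.308, 0.303]] ((0.6306573152542114, 0.28719621896743774), (0.047683924436569214, 0.18924015760421753), 87.23968505859375)
tower 0.315 [[0.559, 0.285, 0.316], [0.736, 0.324, 0.338]] ((0.6458290219306946, 0.30667737126350403), (0.036571744829416275, 0.1853868067264557), 85.65508270263672)
top C [0.50062044 0.08210826] r 0.08192511652471973
[('o', np.float64(-97.9)), ('o', np.float64(128.2)), ('b', np.float64(37.9)), ('b', np.float64(-51.9)), ('b', np.float64(83.2)), ('b', np.float64(-142.4)), ('b', np.float64(172.9))]
[[4.89268192e-01 3.76002495e-04]
 [4.49907656e-01 1.46653252e-01]]
grip ((0.4997389018535614, 0.08133277297019958), (0.012785771861672401, 0.04381187632679939), 15.03311538696289)
tower 0.28 [[0.534, 0.265, 0.283], [0.62, 0.353, 0.304]] ((0.5787193775177002, 0.3101043105125427), (0.09174894541501999, 0.09025940299034119), 85.708984375)
tower 0.315 [[0.554, 0.286, 0.318], [0.73, 0.326, 0.342]] ((0.6446709036827087, 0.3064863979816437), (0.03668633848428726, 0.18601888418197632), 84.68660736083984)
```

```bash
cat >> h.py <<'E'
def to(x,y,z,yaw,s=None):
    s=s or env.get_state();M=rot(s);T=R.from_euler("xyz",[np.pi,0,np.radians(yaw)]).as_matrix()
    print("turn",np.degrees(R.from_matrix(M.T@T).as_rotvec()).round(2),"shift",(M.T@(np.array([x,y,z])-s["tcp_pos"])).round(4))
E
python3 -c "
from h import *
to(.4918,.0013,.40,105.4)"
```

```text
turn [-5.000e-02 -4.000e-02 -8.519e+01] shift [ 0.462  -0.4562  0.0046]
```

```bash
python3 -m jog '[[0,0,-5,0.027,-0.027,0,0],[0,0,-10,0.055,-0.054,0,0],[0,0,-15,0.082,-0.081,0,0],[0,0,-20,0.11,-0.108,0,0],[0,0,-25,0.137,-0.135,0,0],[0,0,-30,0.164,-0.162,0,0],[0,0,-35,0.19,-0.188,0,0],[0,0,-40,0.217,-0.214,0,0]]'; python3 -c "
from h import *
s=env.get_state();print(s['qpos'],s['contact_force'],s['width']);to(.4918,.0013,.40,105.4)"
```

```text
time_s: 0.77
tcp_pos: [0.3458, -0.309, 0.4047]
tcp_rot: [-3.141, 0.0, 1.055]
contact_force: [0.5, -0.7, -0.4]
width: -0.0004
finger_force: 0.0
[ 0.84815847  0.27768877 -0.2981803   1.99676745  0.10488378  0.88165328
 -0.02177644] [ 0.54155497 -0.7250821  -0.39274339] -0.0004285668469245619
turn [-1.000e-02  1.000e-02 -4.495e+01] shift [ 0.3419 -0.026   0.0046]
```

```bash
python3 -m jog '[[0,0,-5.6,0.04,-0.003,0,0],[0,0,-11.2,0.08,-0.006,0,0],[0,0,-17,0.12,-0.009,0,0],[0,0,-22.6,0.16,-0.012,0,0],[0,0,-28.2,0.2,-0.015,0,0],[0,0,-33.8,0.24,-0.018,0,0],[0,0,-39.4,0.28,-0.021,0,0],[0,0,-45,0.32,-0.026,0.004,0]]' >/dev/null;python3 -m jog '[[0,0,0,0,0,0,0],[0,0,0,0,0,0,0]]'; python3 -c "
from h import *
s=env.get_state();print(s['qpos'],s['contact_force'],s['width']);to(.4918,.0013,.40,105.4)
c=env.camera('wrist');save(c,'3.png');import pickle;pickle.dump(c,open('w.pkl','wb'));from m import meas;meas('w',c)"
```

```text
time_s: 1.6
tcp_pos: [0.4823, -0.0182, 0.4002]
tcp_rot: [-3.141, -0.001, 1.84]
contact_force: [-1.4, -0.2, -0.2]
width: 0.0002
finger_force: 0.0
[ 0.38926006  0.34941692 -0.5931068   1.94645243  0.2421508   0.91670541
 -0.05517729] [-1.37102671 -0.21643686 -0.19756761] 0.00020767365713280638
turn [-0.03 -0.06  0.04] shift [0.0163 0.0143 0.0003]
w C [0.50054035 0.0810129 ] r 0.08089221472853919
[('o', np.float64(-96.3)), ('b', np.float64(172.5)), ('b', np.float64(38.1)), ('b', np.float64(-142.4)), ('b', np.float64(-52.0))]
[[ 4.91646144e-01 -8.57157268e-05]
 [ 4.20348861e-01  9.16329302e-02]]
grip ((0.5008612275123596, 0.08155588805675507), (0.01406310498714447, 0.04495260864496231), 15.2478609085083)
```

View pics/3.png

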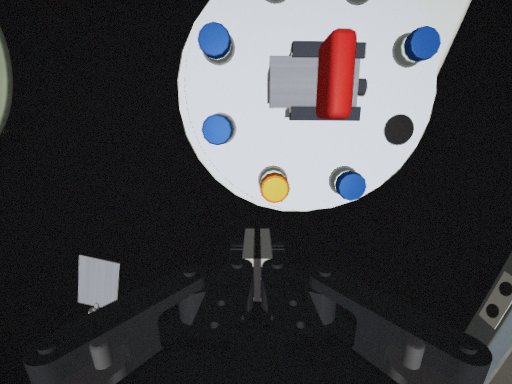

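Wrist view: the orange cap_a is at (275,188), the red grip at (337,75) over the grey hub, and the shut fingertips at about (257,240). The wrist measurement agrees with the other two cameras to within about 2 mm.

```bash
python3 -m jog '[[0,0,0,0.0155,0.014,0,0],[0,0,0,0.0155,0.014,0.02,0],[0,0,0,0.0155,0.014,0.04,0],[0,0,0,0.0155,0.014,0.05,0],[0,0,0,0.0155,0.014,0.053,0],[0,0,0,0.0155,0.014,0.053,0]]'; python3 -c "
from h import *
to(.4915,.0005,.340,105.4)"
```

```text
time_s: 2.15
tcp_pos: [0.4913, -0.0022, 0.3474]
tcp_rot: [-3.14, -0.0, 1.835]
contact_force: [0.8, 0.1, 0.1]
width: 0.0001
finger_force: 0.0
turn [-0.07 -0.01 -0.27] shift [0.0026 0.0009 0.0074]
```

```bash
python3 -m jog '[[0,0,-0.2,0.0026,0.001,0.004,0],[0,0,-0.2,0.0026,0.001,0.007,0],[0,0,-0.2,0.0026,0.001,0.009,0],[0,0,-0.2,0.0026,0.001,0.01,0],[0,0,-0.2,0.0026,0.001,0.011,0],[0,0,-0.2,0.0026,0.001,0.012,0],[0,0,-0.2,0.0026,0.001,0.012,0]]'
```

```text
time_s: 2.73
tcp_pos: [0.492, 0.0014, 0.336]
tcp_rot: [3.141, 0.0, 1.84]
contact_force: [0.3, 0.9, 1.3]
width: 0.0002
finger_force: 0.6
```

```bash
python3 -m jog '[[0,0,0,0,0,0.001,0],[0,0,0,0,0,0.002,0],[0,0,0,0,0,0.002,0]]';python3 -m jog '[[0,0,0,0,0,0.001,0],[0,0,0,0,0,0.002,0],[0,0,0,0,0,0.002,0]]'; python3 -m jog '[[0,0,0,0,0,0.001,0],[0,0,0,0,0,0.002,0],[0,0,0,0,0,0.002,0]]'
```

```text
time_s: 2.98
tcp_pos: [0.492, 0.0014, 0.334]
tcp_rot: [3.141, 0.0, 1.84]
contact_force: [0.3, 1.2, 2.5]
width: -0.0001
finger_force: 0.9
time_s: 3.23
tcp_pos: [0.492, 0.0015, 0.3332]
tcp_rot: [3.14, 0.001, 1.84]
contact_force: [-8.2, -1.4, 31.9]
width: 0.0
finger_force: 15.9
time_s: 3.48
tcp_pos: [0.492, 0.0017, 0.3327]
tcp_rot: [3.139, 0.002, 1.839]
contact_force: [-20.9, -1.7, 71.9]
width: 0.0002
finger_force: 35.8
```

```bash
python3 -m jog '[[0,0,0,0,0,-0.006,0],[0,0,0,0,0,-0.03,0],[0,0,0,0,0,-0.075,0],[0,0,0,0,0,-0.075,0],[0,0,0,0,0,-0.075,0]]'; python3 -c "
from h import *
to(.4506,.1467,.40,105.4)
c=env.camera('wrist')
hsv=cv2.cvtColor(c['pixels'],cv2.COLOR_RGB2HSV)
H,S,V=[hsv[...,i].astype(int) for i in range(3)]
k,l,st,ce=cv2.connectedComponentsWithStats(((H>=9)&(H<28)&(S>120)&(V>130)).astype(np.uint8))
for i in range(1,k):
  if st[i,4]>60:
    p=pts(c,l==i);print(ce[i],np.median(p,0),np.percentile(p[:,2],90))
k,l,st,ce=cv2.connectedComponentsWithStats(((H>100)&(H<125)&(S>120)&(V>60)).astype(np.uint8))
for i in range(1,k):
  if st[i,4]>60:
    p=pts(c,l==i);print('b',ce[i],np.median(p,0),np.percentile(p[:,2],90))
"
```

```text
time_s: 3.9
tcp_pos: [0.4921, 0.0013, 0.4069]
tcp_rot: [3.138, 0.002, 1.839]
contact_force: [-0.3, -0.4, -0.5]
width: 0.0001
finger_force: 0.0
turn [ 0.21  0.09 -0.02] shift [ 0.1512 -0.0015  0.0067]
[253.86692015   4.30038023] [0.45296395 0.13948511 0.16626327] 0.1673401742169208
[254.57915832 202.08617234] [0.49097702 0.00104552 0.15984755] 0.16069328008747338
b [339.88622754   7.84231537] [0.51171793 0.15686699 0.15913754] 0.16023569389372752
b [195.13572343  65.00896287] [0.42091458 0.09174097 0.15947587] 0.16045506379452362
b [394.52163164  66.67737948] [0.56398932 0.13103393 0.15923667] 0.1602249405639696
b [199.3408 148.6784] [0.43714811 0.0322801  0.15947552] 0.16038576395102708
b [328.08854167 200.90277778] [0.55021013 0.01835279 0.15932955] 0.1602018858352144
```

cap_a's top is now at 0.160 m, level with the blue caps, so it is home. cap_b is still 6.5 mm proud.

```bash
python3 -m jog '[[0.2,0.1,0,0.038,0,0,0],[0.2,0.1,0,0.076,0,0,0],[0.2,0.1,0,0.114,-0.001,0,0],[0.2,0.1,0,0.148,-0.0015,0.007,0],[0.2,0.1,0,0.1515,-0.0015,0.03,0],[0.2,0.1,0,0.1515,-0.0015,0.055,0],[0.2,0.1,0,0.1515,-0.0015,0.061,0],[0.2,0.1,0,0.1515,-0.0015,0.061,0]]';python3 -c "
from h import *
to(.4506,.1467,.34,105.4)"
```

```text
time_s: 4.62
tcp_pos: [0.4496, 0.1467, 0.342]
tcp_rot: [-3.134, -0.002, 1.84]
contact_force: [0.4, 0.7, 0.5]
width: 0.0001
finger_force: 0.0
turn [-0.43 -0.11  0.04] shift [-0.0003  0.001   0.002 ]
```

```bash
python3 -m jog '[[-0.3,0,0,0,0.001,0.002,0],[-0.3,0,0,0,0.001,0.004,0],[-0.3,0,0,0,0.001,0.005,0],[-0.3,0,0,0,0.001,0.006,0],[-0.3,0,0,0,0.001,0.006,0]]';python3 -m jog '[[0,0,0,0,0,0.001,0],[0,0,0,0,0,0.002,0],[0,0,0,0,0,0.002,0]]'; python3 -m jog '[[0,0,0,0,0,0.001,0],[0,0,0,0,0,0.002,0],[0,0,0,0,0,0.002,0]]'
```

```text
time_s: 5.03
tcp_pos: [0.4514, 0.147, 0.3384]
tcp_rot: [3.138, -0.002, 1.839]
contact_force: [1.6, -0.4, 1.6]
width: 0.0001
finger_force: 0.7
time_s: 5.28
tcp_pos: [0.4514, 0.1471, 0.3362]
tcp_rot: [3.139, -0.002, 1.839]
contact_force: [1.2, -0.1, 2.2]
width: 0.0
finger_force: 1.1
time_s: 5.53
tcp_pos: [0.4514, 0.1471, 0.3341]
tcp_rot: [3.139, -0.002, 1.839]
contact_force: [1.7, -0.5, 2.4]
width: 0.0003
finger_force: 1.1
```

```bash
python3 -m jog '[[0,0,0,0,0,0.001,0],[0,0,0,0,0,0.002,0],[0,0,0,0,0,0.002,0],[0,0,0,0,0,0.002,0]]'
```

```text
time_s: 5.87
tcp_pos: [0.4513, 0.1473, 0.3332]
tcp_rot: [3.138, -0.001, 1.839]
contact_force: [-5.2, -5.1, 32.3]
width: 0.0006
finger_force: 16.0
```

```bash
python3 -m jog '[[0,0,0,0,0,-0.006,0],[0,0,0,0,0,-0.04,0],[0,0,0,0,0,-0.08,0.2],[0,0,0,0,0,-0.1,0.5],[0,0,0,0,0,-0.1,0.5],[0,0,0,0,0,-0.1,0.5]]';python3 -c "
from h import *
to(.501,.082,.43,105.4)
c=env.camera('wrist')
hsv=cv2.cvtColor(c['pixels'],cv2.COLOR_RGB2HSV)
H,S,V=[hsv[...,i].astype(int) for i in range(3)]
k,l,st,ce=cv2.connectedComponentsWithStats(((H>=9)&(H<28)&(S>120)&(V>130)).astype(np.uint8))
for i in range(1,k):
  if st[i,4]>60:
    p=pts(c,l==i);print(ce[i],np.median(p,0),np.percentile(p[:,2],90))
"
```

```text
time_s: 6.37
tcp_pos: [0.4509, 0.1469, 0.4326]
tcp_rot: [3.138, -0.001, 1.839]
contact_force: [-0.1, 0.1, -1.4]
width: 0.0424
finger_force: 0.0
turn [ 0.21 -0.08 -0.02] shift [-0.0759  0.0311  0.0026]
[256.08035714 194.78571429] [0.45118205 0.14606836 0.15983796] 0.1607677009024399
```

Both caps are home, with tops at 0.160 m. Next I move over the grip.

```bash
python3 -m jog '[[0.2,-0.1,0,-0.038,0.0155,0,0.5],[0.2,-0.1,0,-0.074,0.03,0,0.5],[0.2,-0.1,0,-0.076,0.031,0,0.5],[0.2,-0.1,0,-0.076,0.031,0,0.5],[0.2,-0.1,0,-0.076,0.031,0,0.5]]';python3 -c "
from h import *
to(.501,.082,.361,105.4)
a,b=env.camera('wrist'),env.camera('top')
from m import meas
for c in (a,b):
  hsv=cv2.cvtColor(c['pixels'],cv2.COLOR_RGB2HSV);H,S,V=[hsv[...,i].astype(int) for i in range(3)]
  p=pts(c,((H<6)|(H>172))&(S>150)&(V>80))
  p=p[(abs(p[:,0]-.5)<.06)&(abs(p[:,1]-.08)<.06)&(p[:,2]>.212)]
  if len(p): print(cv2.minAreaRect(p[:,:2].astype(np.float32)))
save(a,'4.png')"
```

```text
time_s: 6.83
tcp_pos: [0.5007, 0.0821, 0.4305]
tcp_rot: [-3.138, -0.001, 1.84]
contact_force: [-0.0, 0.7, 0.8]
width: 0.0428
finger_force: 0.0
turn [-0.22 -0.05  0.  ] shift [-0.0002  0.0005  0.0695]
((0.5010989904403687, 0.08266174048185349), (0.013021878898143768, 0.04469367116689682), 15.053741455078125)
```

View pics/4.png

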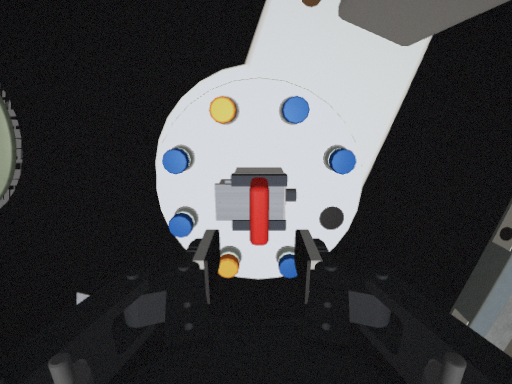

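Wrist view: the red grip at (260,210) is centred between the open fingers at x≈207 and 307. The pull side (strap) is to the left in this image, between the two orange caps. Descending now.

```bash
python3 -m jog '[[-0.2,0,0,0,0.0005,0.03,0.5],[-0.2,0,0,0,0.0005,0.055,0.5],[-0.2,0,0,0,0.0005,0.066,0.5],[-0.2,0,0,0,0.0005,0.069,0.5],[-0.2,0,0,0,0.0005,0.069,0.5],[-0.2,0,0,0,0.0005,0.069,0.5]]';python3 -c "
from h import *
to(.501,.082,.361,105.4)"
```

```text
time_s: 7.43
tcp_pos: [0.5015, 0.0826, 0.3636]
tcp_rot: [3.139, -0.0, 1.84]
contact_force: [-0.7, 0.4, 0.2]
width: 0.0426
finger_force: 0.0
turn [ 0.16 -0.    0.04] shift [-0.0004 -0.0007  0.0026]
```

```bash
python3 -m jog '[[0.1,0,0,0,-0.0005,0.0025,0.5],[0.1,0,0,0,-0.0005,0.0025,0.2],[0.1,0,0,0,-0.0005,0.0025,0.05],[0.1,0,0,0,-0.0005,0.0025,0.05],[0.1,0,0,0,-0.0005,0.0025,0.05],[0.1,0,0,0,-0.0005,0.0025,0.05]]' 80; python3 -m jog '[[0,0,0,0,0,0,0],[0,0,0,0,0,0,0],[0,0,0,0,0,0,0]]'
```

```text
time_s: 7.93
tcp_pos: [0.5011, 0.082, 0.3608]
tcp_rot: [3.14, 0.0, 1.84]
contact_force: [0.6, -0.5, 5.3]
width: 0.0128
finger_force: 78.4
time_s: 8.18
tcp_pos: [0.5011, 0.082, 0.3608]
tcp_rot: [3.14, 0.0, 1.84]
contact_force: [0.5, -0.2, 6.0]
width: 0.0127
finger_force: 78.4
```

```bash
python3 -m jog '[[0,0,0,0,-0.002,0,0],[0,0,0,0,-0.004,0,0],[0,0,0,0,-0.006,0,0],[0,0,0,0,-0.008,0,0],[0,0,0,0,-0.0095,0,0],[0,0,0,0,-0.011,0,0],[0,0,0,0,-0.0115,0,0],[0,0,0,0,-0.0115,0,0]]'; python3 -c "
from h import *
to(.501,.082,.361,105.4)
c=env.camera('scene')
cv2.imwrite('pics/5.png',cv2.resize(c['pixels'][130:230,260:390],None,fx=5,fy=5)[...,::-1])"
```

```text
time_s: 8.85
tcp_pos: [0.4905, 0.0791, 0.3608]
tcp_rot: [3.138, -0.0, 1.84]
contact_force: [7.6, 1.0, 0.7]
width: 0.0132
finger_force: 77.9
turn [ 0.18 -0.01  0.01] shift [-0.      0.0109 -0.0001]
```

View pics/5.png

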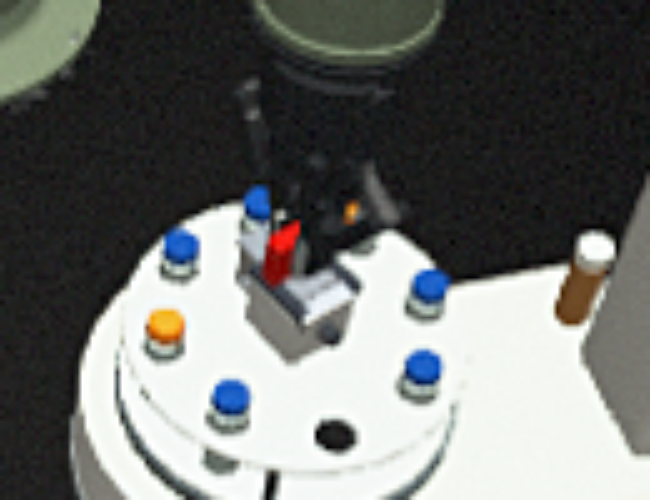

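The scene crop shows the gripper holding the red grip at (283,255), displaced towards the strap side, with the carousel still seated. The pull force is about 7.7 N at 10.9 mm, which fits the spring. Lifting gently.

```bash
python3 -m jog '[[0,0,0,0,0,-0.002,0],[0,0,0,0,0,-0.005,0],[0,0,0,0,0,-0.008,0],[0,0,0,0,0,-0.011,0],[0,0,0,0,0,-0.014,0],[0,0,0,0,0,-0.014,0]]' 100
```

```text
time_s: 9.4
tcp_pos: [0.4903, 0.0791, 0.3746]
tcp_rot: [3.139, -0.0, 1.84]
contact_force: [8.3, 1.6, -4.5]
width: 0.0123
finger_force: 98.8
```

```bash
python3 -m jog '[[0,0,0,0,0,-0.005,0],[0,0,0,0,0,-0.011,0],[0,0,0,0,0,-0.017,0],[0,0,0,0,0,-0.023,0],[0,0,0,0,0,-0.029,0],[0,0,0,0,0,-0.034,0],[0,0,0,0,0,-0.036,0],[0,0,0,0,0,-0.036,0]]'; python3 -c "
from h import *
c=env.camera('scene')
cv2.imwrite('pics/6.png',cv2.resize(c['pixels'][130:230,260:390],None,fx=5,fy=5)[...,::-1])"
```

```text
time_s: 10.07
tcp_pos: [0.4897, 0.0789, 0.4104]
tcp_rot: [3.141, 0.0, 1.84]
contact_force: [-0.7, -0.5, -7.4]
width: 0.0124
finger_force: 100.3
```

View pics/6.png

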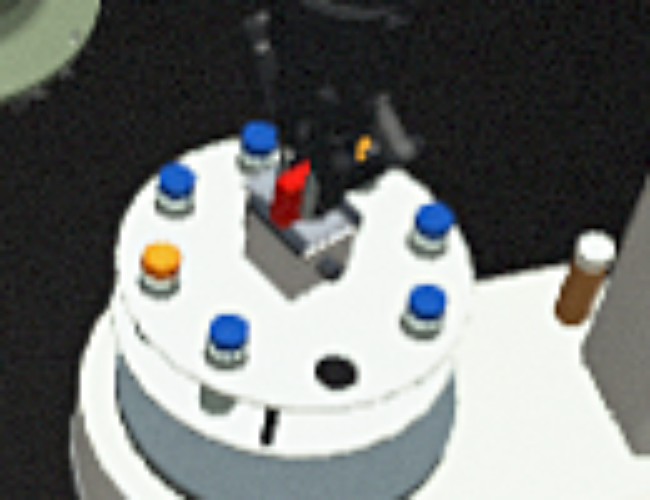

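The crop shows the carousel hanging level, clear of the turntable, with every cap seated. The latch has sprung back, since the lateral force is now about 0, and about 7.4 N is carried vertically. I'll continue up.

```bash
python3 -m jog '[[0,0,0,0,0,-0.006,0],[0,0,0,0,0,-0.014,0],[0,0,0,0,0,-0.022,0],[0,0,0,0,0,-0.03,0],[0,0,0,0,0,-0.038,0],[0,0,0,0,0,-0.046,0],[0,0,0,0,0,-0.052,0],[0,0,0,0,0,-0.055,0]]'; python3 -m jog '[[0,0,0,0,0,0,0],[0,0,0,0,0,0,0],[0,0,0,0,0,0,0],[0,0,0,0,0,0,0],[0,0,0,0,0,0,0],[0,0,0,0,0,0,0]]'; python3 -c "
from h import *
c=env.camera('scene')
cv2.imwrite('pics/7.png',cv2.resize(c['pixels'][110:230,260:390],None,fx=5,fy=5)[...,::-1])
hsv=cv2.cvtColor(c['pixels'],cv2.COLOR_RGB2HSV);H,S,V=[hsv[...,i].astype(int) for i in range(3)]
for nm,m in (('o',(H>=9)&(H<28)&(S>120)&(V>130)),('b',(H>100)&(H<125)&(S>120)&(V>60))):
  k,l,st,ce=cv2.connectedComponentsWithStats(m.astype(np.uint8))
  for i in range(1,k):
    p=pts(c,l==i)
    if st[i,4]>12 and len(p) and .3<np.median(p[:,0])<.65 and -.05<np.median(p[:,1])<.2: print(nm,np.median(p,0).round(4),np.percentile(p[:,2],95).round(4))
"
```

```text
time_s: 10.78
tcp_pos: [0.4898, 0.079, 0.4662]
tcp_rot: [3.141, 0.0, 1.84]
contact_force: [-0.0, -0.5, -7.2]
width: 0.0124
finger_force: 100.3
time_s: 11.28
tcp_pos: [0.4898, 0.0789, 0.4649]
tcp_rot: [-3.141, -0.0, 1.84]
contact_force: [-0.3, -0.2, -6.7]
width: 0.0122
finger_force: 100.3
o [ 0.4832 -0.0018  0.2623] 0.2645
b [0.4087 0.0909 0.2613] 0.2643
b [0.4281 0.0296 0.2619] 0.2643
b [0.5018 0.1614 0.2614] 0.2639
b [0.5571 0.1294 0.2616] 0.2641
b [0.5419 0.0158 0.2617] 0.2639
```

View pics/7.png

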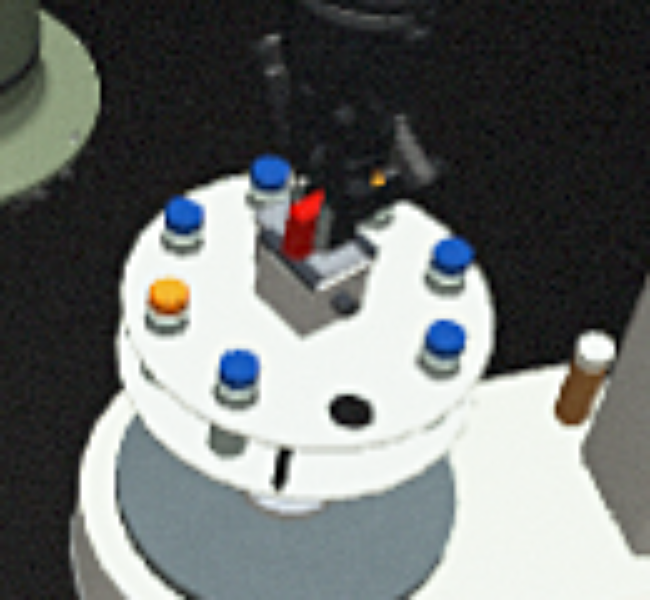

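The crop shows the carousel level and about 104 mm up, clear of the turntable and ball, with the caps at equal heights. Handing in.

```bash
python3 -c "
from workcell import env
print(env.finish_job())"
```

```text
the job is handed in; nothing more can be done
None
```

I pressed both orange caps home, pulled the latch and lifted the carousel level to about 104 mm above the turntable; I handed the job in still holding it there, at about 11.3 s on the robot's clock, and no verdict came back.

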